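# Pack the sampling tray

### The arm

A 6-joint arm with a two-finger parallel gripper is mounted at the origin on a cart in front of the work surface, level with it; the furniture and walls round the work are solid. World frame = base frame: x ahead of the robot, y to its left, z up, the work surface at z = 0. Lengths are in m, angles in degrees, forces in N, time in s.
With the tool pointing down it reaches from about 0.35 to 0.875 m from the base axis. Payload 4.2 kg.
Tool frame: the origin (TCP) lies on the centre line of the jaws, within the pads' length; the fingertips stand 22 mm ahead of it and the grasp point (between the pads) lies 3 mm ahead of it (r.tcp_to_tips is the distance from the TCP to the fingertips, in m); z points along the fingers, y is the line along which they close (so a half turn about z gives the same grasp; the last joint's range is limited). The gripper opens to 87 mm and grips with 3 to 60 N. Pads are 19 mm wide; open, the fingers measure 117 mm over their backs; the gripper's body (75 mm by 190 mm) begins 51 mm behind the grasp point.
Start: joints at [-61.1, 22.042, 0.453, 0, -68.411, -14.817], TCP at [0.152, -0.606, 0.245] pointing down, gripper open.
Joint ranges: [-179.83, 179.83], [-69.29, 118.12], [-61.27, 80.66], [-181.25, 117.63], [-171.15, -9.14], [-177.46, 177.46]. Speed limits (degrees/s): [159.86, 159.86, 180, 180, 180, 180].

### API

Orientations are given as a 3x3 rotation matrix whose columns are the frame's x, y, z axes.
In Python, from station import r gives the robot as it stands.
- The arm moves only by the tool apply_moves, never from a script. Its argument "plan" is a list of rows, each an object with "grip": the opening, from 0 (shut) to 1 (fully open); "offset": the shift along the tool's x, y, z in cm, a list of three; "spin": the turn about the tool's z in rad. A call has 1 to 5 rows; each row is the pose to reach, as a shift and turn from the pose commanded when the call began, along the tool's axes at that moment; what a row does not reach only later rows make up. A row lasts 1/10 s, in which the tool goes at most 50 mm and 8.59 degrees, less where a joint would pass 70% of its speed; a pose out of reach is approached as far as the arm can. A call with a gripper value outside its range is refused whole. The fingers move at their own pace and stop on an object; the grip force is fixed at half the most. Time passes only in rows, so rows that repeat a pose let the fingers close. It gives the time, the measured TCP pose, the force, the opening and the grip force at its end, in the units of the state.
- r.sense(): the state, without advancing time (a new reading comes with each control period).
- r.capture(name): name is "side" or "top"; returns a dict with "img" (384x512x3 uint8, blue, green, red), "depth" (384x512 float32, m along the optical axis (not along the pixel's ray), 0 where there is no reading), "mtx" (3x3 intrinsics, pixels), "R" (3x3) and "t" (3): a world point X has camera coordinates R X + t. Camera axes: x right, y down, z forward; pixel columns grow to the right and rows downward; lengths in m; the calibration is good to about 2 mm. A picture is of the moment at which its call begins.
- r.finish_job(): hands the job in; it is judged then, once.
The state is a dict: "time_s": time; "joints": joint angles; "joint_velocities": joint speeds; "effort": joint torques, N m; "tcp_pos": TCP position; "ee_rot": TCP orientation; "wrist_force": force on the tool from outside, world axes, zero at the start; "moment": the same for the moment, N m; "gripper_width": opening from 0.0 (shut) to 1.0 (fully open); "gripper_force": force on a finger pad.
Only numpy, scipy, OpenCV 4.12 (cv2) and the standard library are available. Lean on these libraries where they do the work, as an engineer would, in place of code of your own. Each camera call takes 0.05 s, during which the arm holds its last target. There are 200 camera calls.

### The job

Pack the carrying tray for a sampling round: stand the taller of the two bottles upright in the round bottle socket, stand the tall capped tube from the small five-hole rack upright in the hole of the tube block, and lay the timer flat, keys up, between the two upstands of its dock, square to them. Set everything down gently and let go of it. Leave the shorter bottle where it stands, and leave the short plain tubes in the rack.

Things in the scene. Friction and masses are not known exactly. Their poses are not given: they have to be found in the camera images.
- tall_bottle_center (a point): The taller bottle, to be packed: white round bottle, 124 mm tall, body 52 mm across up to about 105 mm above its underside (the top of the body is a rounded shoulder), screw cap 30 mm across on top. 0.2 kg, standing on the desk. Point: on its axis, half-way up (62 mm above its underside); z along the axis, up.
- short_bottle_center (a point): The shorter bottle, to be left: same shape, 104 mm tall, body 48 mm across, screw cap 28 mm across. Point: on its axis, half-way up (52 mm above its underside).
- timer_center (a point): Bench timer lying flat on the desk, keys up: 68 mm along its x, 64 mm along its y, 19 mm high over the keys (flat sides 16 mm high). 60 g. Point: its centre, 9.5 mm above its underside; z up.
- capped_tube_center (a point): The capped tube, to be packed: the tallest in the rack, with a ribbed white screw cap. 105 mm tall, body 14 mm across, the cap (the top 18 mm) 20 mm across. 20 g. Stands in one of the middle three rack holes, underside 6 mm above the desk; may lean a few degrees. It can be gripped from 55 mm above its underside upward. Point: on its axis, half-way up (52.5 mm above its underside); z along the axis, up.
- plain_tube_a_center (a point): A plain tube without a wide cap, to be left in the rack: 75 mm tall, 13 mm across. In one of the middle three holes of the rack. Point: on its axis, half-way up (37.5 mm above its underside).
- plain_tube_b_center (a point): Another plain tube of the same kind, to be left; in one of the middle three holes of the rack. Point as for the first.
- rack: Grey rack block, fixed: 184 mm along x, 48 along y, 40 high, one row of five tube holes along x, 32 mm apart (third at its centre), 34 mm deep, all filled; the end holes hold further plain tubes, to be left too. A tube has neighbours on both x sides, so fingers fit in only on its two y sides. Origin: centre of the underside; z up.
- bottle_socket: Bottle socket: grey block 92 x 92 x 24 mm, round pocket 68 mm across, floor 6 mm above the origin. Origin: centre of its underside, on the pocket's axis, 5 mm above the desk; z up. Fixed in the flat aluminium tray (134 mm along x, 345 along y, 14 mm rim, fixed), where socket, tube block and dock stand in a row along y, 105 mm apart, in any order, with the tray's axes.
- tube_block: Tube block, fixed in the tray: grey block 70 x 70 mm, 40 mm high, with one round hole 19 mm across, flared to 31 mm at its mouth, 34 mm deep (hole floor 6 mm above the origin). A tube in it leans by up to about 12 degrees. Origin: centre of the block's underside, under the hole's axis, 5 mm above the desk; z up; axes as the tray's.
- timer_dock: Timer dock in the tray: grey plate 84 mm along x, 98 along y, floor 6 mm above the origin, an upstand along each y end (60 mm long, top 18 mm above the origin, 88 mm apart inside); x sides open. The timer's 68 mm length goes along y, so fingers on its 64 mm sides clear the upstands. Origin: centre of its underside, 5 mm above the desk; z up; axes as the tray's.
Mind the look-alikes: they are no part of the job. Leave any purple look-alike of the part that bears timer_center alone.

How it is judged (in metres and radians):
At the end, for the whole second after the job is handed in: Tall bottle down in its socket (axes within 12 mm, tilt < 0.1 rad), capped tube down in its block (12 mm, 0.3 rad), timer flat on its dock (15 mm in x and y, 0.26 rad square), short bottle within 20 mm and plain tubes within 15 mm of their starts, all at rest (horizontal distance between tall_bottle_center and bottle_socket below 0.012 m and z of tall_bottle_center in the frame of bottle_socket between 0.064 and 0.072 m and angle between tall_bottle_center's own z axis and vertical below 0.1 rad and horizontal distance between capped_tube_center and tube_block below 0.012 m and z of capped_tube_center in the frame of tube_block between 0.052 and 0.064 m and angle between capped_tube_center's own z axis and vertical below 0.3 rad and x of timer_center in the frame of timer_dock between -0.015 and 0.015 m and y of timer_center in the frame of timer_dock between -0.015 and 0.015 m and z of timer_center in the frame of timer_dock between 0.012 and 0.019 m and angle between timer_center's own z axis and vertical below 0.08 rad and angle between the y axis of timer_dock and the x axis of timer_center, either way round below 0.26 rad and distance of short_bottle_center from where it was at the start of the episode below 0.02 m and distance of each of plain_tube_a_center, plain_tube_b_center from where it was at the start of the episode below 0.015 m and linear speed of each of tall_bottle, capped_tube, timer, short_bottle below 0.03 m/s); the robot touches nothing.
It fails at once if the shorter bottle is taken away or knocked over (moved over 40 mm) (distance of short_bottle_center from where it was at the start of the episode above 0.04 m).
It fails at once if a plain tube is pulled out of the rack (moved over 30 mm) (distance of any of plain_tube_a_center, plain_tube_b_center from where it was at the start of the episode above 0.03 m).
It fails at once if the bottle, the tube or the timer is dropped or thrown (faster than 1.2 m/s) (linear speed of any of tall_bottle, capped_tube, timer above 1.2 m/s).
It fails at once if the taller bottle is tipped over (angle between tall_bottle_center's own z axis and vertical above 1 rad).
It also fails if it takes over 104 s, if anything falls off the work surface, if the arm or the gripper's body presses on something with over 40 N, if the wrist force passes 120 N, or if a joint passes its speed limit or range.

## Working session

There is one attempt and no reset: what is moved stays moved. The work goes in short steps, Python scripts to look and compute and a tool call to move; the robot and the scene stay as the last step left them, time stands still between calls to the robot, and variables do not carry over. Pictures are saved under pics/ and viewed, at most 14 in all, crops included, and the job is handed in when it is done.

Besides the shell and the picture viewer there is one more tool, called after "Emit:" as name(argument=value, ...) on one line, values as JSON. apply_moves: Moves the arm, as the interface text tells. Its arguments: {"type":"object","properties":{"plan":{"type":"array"}},"required":["plan"]}

```bash
mkdir -p pics; ls
cat > h.py <<'E'
import numpy as np,cv2
from station import r
def cap(n,f=None):
    c=r.capture(n)
    if f: cv2.imwrite('pics/'+f,c['img'])
    return c
def world(c):
    d=c['depth'];v,u=np.indices(d.shape);K=c['mtx']
    P=np.stack([(u-K[0,2])/K[0,0]*d,(v-K[1,2])/K[1,1]*d,d],-1)
    W=(P-c['t'])@c['R']; W[d==0]=np.nan
    return W
E
python3 - <<'E'
from h import *
for n in('top','side'):
    c=cap(n,n+'0.png'); np.savez(n+'0.npz',**c); print(n,c['mtx'].tolist(),(-c['R'].T@c['t']).round(3),c['R'].round(3).tolist())
print(r.sense())
E
```

```text
pics
top [[365.40283705422405, 0.0, 262.1704769988578], [0.0, 365.40283705422405, 189.94860300607237], [0.0, 0.0, 1.0]] [ 0.422 -0.04   1.044] [[-0.025, -1.0, 0.002], [-0.985, 0.025, -0.171], [0.171, -0.006, -0.985]]
side [[407.16692928769936, 0.0, 254.30803668778626], [0.0, 407.16692928769936, 189.78215191114248], [0.0, 0.0, 1.0]] [-0.025  0.831  0.591] [[-0.806, -0.592, 0.005], [-0.271, 0.361, -0.892], [0.526, -0.721, -0.452]]
{'time_s': 0.1, 'joints': array([-6.10979424e+01,  2.20869054e+01,  3.88386408e-01, -2.34098369e-02,
       -6.84128518e+01, -1.48178069e+01]), 'joint_velocities': array([-0.08051091, -0.20835943,  0.20008599,  0.15290433, -0.06642998,
       -0.08672737]), 'effort': array([-6.65426728e-05, -3.91690314e+01,  1.87936467e+01,  4.23198581e+00,
        1.34654786e-02, -7.20559501e-05]), 'tcp_pos': array([ 0.15199625, -0.60572776,  0.24357342]), 'ee_rot': array([[-9.69975563e-01, -2.43201643e-01, -6.06844597e-04],
       [-2.43202365e-01,  9.69973740e-01,  1.88527817e-03],
       [ 1.30120575e-04,  1.97625980e-03, -9.99998039e-01]]), 'wrist_force': array([-0.18926656,  0.70253402,  0.92572908]), 'moment': array([ 0.00559703,  0.03263261, -0.01227368]), 'gripper_force': 0.0, 'gripper_width': 0.9983852255918336}
```

View pics/top0.png

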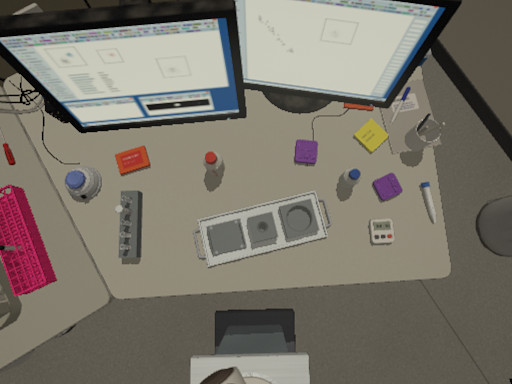

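View pics/side0.png

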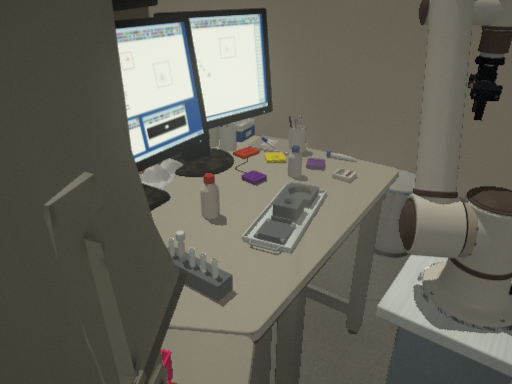

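The top view shows a red-capped bottle (213,163), a blue-capped bottle (351,177), the rack (130,228), the tray (263,230) and a white timer (381,231). Purple timer look-alikes are at (306,152) and (387,187). Next I'll measure heights.

Run:
```python
from h import *
c=dict(np.load('top0.npz'));W=world(c);np.set_printoptions(precision=3,suppress=True)
def comp(name,u0,v0,u1,v1,zlo,zhi):
    w=W[v0:v1,u0:u1].reshape(-1,3);m=(w[:,2]>zlo)&(w[:,2]<zhi);p=w[m]
    if len(p)<3: print(name,'none');return
    rect=cv2.minAreaRect(p[:,:2].astype(np.float32)*1000)
    print(name,len(p),'mean',p.mean(0),'max',p[:,2].max(),'rect',np.round(rect[0],1),np.round(rect[1],1),round(rect[2],1))
comp('red',195,145,235,190,.03,.2);comp('redcap',195,145,235,190,.11,.2)
comp('blue',335,160,370,200,.03,.2);comp('bluecap',335,160,370,200,.09,.2)
comp('big',60,160,105,205,.03,.4)
comp('timer',362,212,402,250,.008,.04)
comp('purp',370,170,405,205,.008,.04)
comp('tray',190,185,335,270,.010,.08)
comp('rack',110,185,150,270,.034,.043);comp('rackall',110,185,150,270,.025,.2);comp('cap',110,185,150,270,.09,.2)
comp('block',245,210,280,248,.04,.05)
comp('socket',280,195,325,245,.024,.034)
comp('dock',203,215,245,262,.008,.03)
T=[]
a=cv2.resize(c['img'][180:275,100:260],None,fx=5,fy=5,interpolation=3)
b=cv2.resize(c['img'][140:260,320:420],None,fx=5,fy=5,interpolation=3)
cv2.imwrite('pics/a.png',a);cv2.imwrite('pics/b.png',b)
```

```text
red 362 mean [0.665 0.082 0.095] max 0.12825903102511402 rect [671.3  85.2] [46.9 50.1] 24.6
redcap 116 mean [0.672 0.086 0.124] max 0.12825903102511402 rect [673.1  86.2] [28.1 29. ] 25.1
blue 302 mean [ 0.619 -0.285  0.079] max 0.10938882489573815 rect [ 622.4 -288.5] [46.7 39.6] 39.8
bluecap 98 mean [ 0.624 -0.291  0.103] max 0.10938882489573815 rect [ 624.7 -291.7] [26.2 25.9] 83.3
big 712 mean [0.633 0.458 0.051] max 0.0706363430409575 rect [637.2 466.1] [83.9 83.3] 43.2
timer 557 mean [ 0.477 -0.379  0.016] max 0.022792624835442647 rect [ 477.9 -379.8] [67.9 66. ] 1.5
purp 520 mean [ 0.603 -0.405  0.016] max 0.023131838386023368 rect [ 604.2 -407. ] [63.5 68.7] 24.4
tray 3130 mean [ 0.496 -0.049  0.023] max 0.051489915107133 rect [495.  -44.3] [134.2 385.5] 12.6
rack 918 mean [0.512 0.32  0.04 ] max 0.04299372352691764 rect [513.9 323.4] [184.2  50.5] 0.5
rackall 1328 mean [0.513 0.319 0.047] max 0.11444623339029401 rect [513.8 322.9] [184.1  50.9] 0.2
cap 62 mean [0.545 0.321 0.109] max 0.11444623339029401 rect [545.  321.9] [18.4 18.7] 5.8
block 605 mean [ 0.495 -0.044  0.045] max 0.04977750543984711 rect [494.7 -44.5] [69.6 69.7] 12.7
socket 628 mean [ 0.518 -0.147  0.029] max 0.033955552045857124 rect [ 518. -147.] [91.8 92.5] 12.5
dock 1132 mean [0.47  0.062 0.012] max 0.02868882223691713 rect [467.9  65.3] [115.9 128.7] 89.3
```

View pics/a.png

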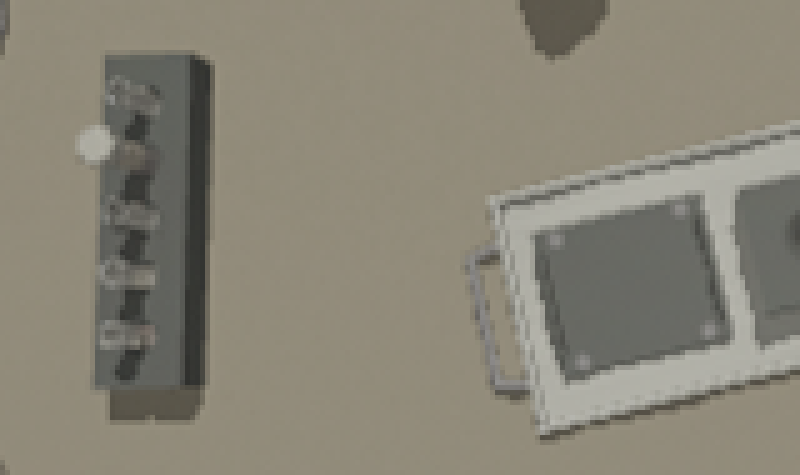

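View pics/b.png

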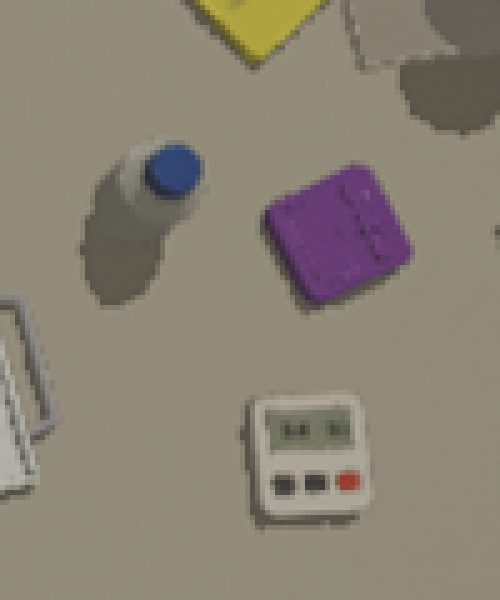

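Red-capped bottle (213,163) has its top at about 125 mm, so it is the tall one. Blue-capped (351,177) is about 105 mm, so it is the short one and stays. The white timer (381,231) fits; purple ones at (306,152) and (387,187) are look-alikes. The white cap at crop A (95,145), about 110 mm tall, is the capped tube in the rack's second hole from the far end. Dock is at +y, block in the middle and socket at -y, with tray yaw 12.5°.

```bash
cat >> h.py <<'E'
def go(x,y,z,yaw=None):
    s=r.sense();R=s['ee_rot'];d=R.T@(np.array([x,y,z])-s['tcp_pos'])*100
    out='off '+str(d.round(2))
    if yaw is not None:  # yaw deg of the tool's closing line y, mod 180, choose smallest turn
        cur=np.degrees(np.arctan2(R[1,1],R[0,1])); e=(yaw-cur+90)%180-90
        out+=f' spin {-np.radians(e):.3f}'
    print(out,'t',s['time_s'],'tcp',s['tcp_pos'].round(4),'w',round(s['gripper_width']*87,1),'gf',round(s['gripper_force'],1),'F',s['wrist_force'].round(1),'j',s['joints'].round(0))
E
python3 - <<'E'
from h import *
c=dict(np.load('top0.npz'));W=world(c)
w=W[205:255,355:410].reshape(-1,3);p=w[(w[:,2]>.013)&(w[:,2]<.03)]
# rectify image on plane z=.016 and threshold
xs=np.arange(.53,.42,-.0005);ys=np.arange(-.32,-.44,-.0005)
G=np.stack(np.meshgrid(xs,ys,indexing='ij')+[np.full((len(xs),len(ys)),.016)],-1) if 0 else np.stack([*np.meshgrid(xs,ys,indexing='ij'),np.full((len(xs),len(ys)),.016)],-1)
C=G@c['R'].T+c['t'];q=C@c['mtx'].T;q=(q[...,:2]/q[...,2:]).astype(np.float32)
I=cv2.remap(c['img'],q[...,0],q[...,1],cv2.INTER_CUBIC)
cv2.imwrite('pics/timer.png',cv2.resize(I,None,fx=2.5,fy=2.5))
g=I.min(2);_,m=cv2.threshold(g,0,255,cv2.THRESH_OTSU);cs,_=cv2.findContours(m,0,2);k=max(cs,key=cv2.contourArea)
h=cv2.minAreaRect(k);print(_,h[0],np.array(h[1])/2,h[2],'center',xs[int(h[0][1])],ys[int(h[0][0])])
C2=np.cov(p[:,:2].T)*1e6;print('ext x,y',np.sqrt(12*np.diag(C2)),len(p),p.mean(0))
# monitors: any points near, z>.15, x<.85
V=W.reshape(-1,3);n=V[(V[:,2]>.14)&(V[:,0]>.3)&(abs(V[:,1])<.6)&(V[:,2]<.7)]
for y in np.arange(-.4,.6,.1):
    s=n[abs(n[:,1]-y)<.05]
    if len(s): print(y.round(2),'minx',s[s[:,0].argmin()].round(3))
go(.478,-.380,.15,0)
E
```

```text
[[[-1 -1 -1 -1]]] (119.50001525878906, 109.99998474121094) [109.99998474 119.49998474] 90.0 center 0.47550000000000603 -0.37950000000000006
ext x,y [66.98747708 62.5676701 ] 514 [ 0.47773672 -0.37926797  0.01654553]
-0.4 minx [ 0.77  -0.362  0.19 ]
-0.3 minx [ 0.772 -0.343  0.193]
-0.2 minx [ 0.789 -0.249  0.189]
-0.1 minx [ 0.805 -0.149  0.199]
-0.0 minx [0.75  0.034 0.194]
0.1 minx [0.743 0.148 0.187]
0.2 minx [0.736 0.249 0.19 ]
0.3 minx [0.729 0.347 0.189]
0.4 minx [0.725 0.389 0.187]
0.5 minx [0.849 0.546 0.16 ]
off [-37.11  13.95   9.38] spin -1.325 t 0.1 tcp [ 0.152  -0.6057  0.2436] w 86.9 gf 0.0 F [-0.2  0.7  0.9] j [-61.  22.   0.  -0. -68. -15.]
```

View pics/timer.png

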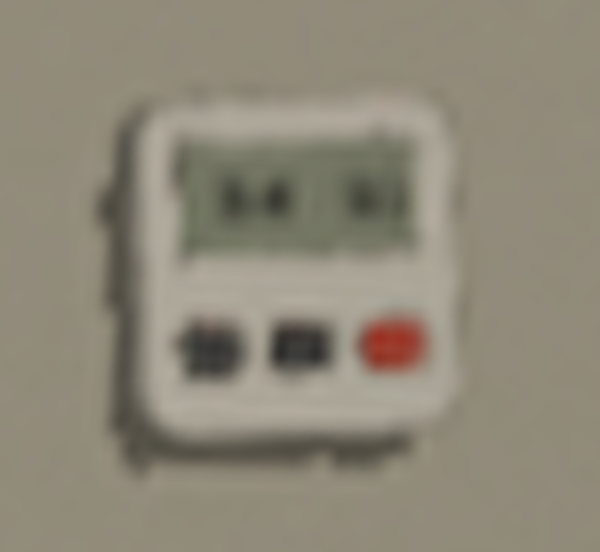

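The crop shows the timer with its 68 mm side up-down (world x) and 63 mm across (world y). The centre is about (0.477,-0.380) and the yaw about 2°. Moving there now with the closing line at 92°.

Emit:
apply_moves(plan=[{"grip":1,"offset":[-9.2,3.5,0],"spin":0.05},{"grip":1,"offset":[-13.8,5.2,0],"spin":0.1},{"grip":1,"offset":[-18.4,7,0],"spin":0.15},{"grip":1,"offset":[-23,8.6,0],"spin":0.21},{"grip":1,"offset":[-25,9.3,0],"spin":0.21}])

```text
time_s: 0.6
tcp_pos: [0.3592, -0.4629, 0.2442]
ee_rot: [[-0.999, -0.035, -0.0], [-0.035, 0.999, 0.001], [0.0, 0.001, -1.0]]
wrist_force: [0.2, 0.1, 0.1]
gripper_width: 0.999
gripper_force: 0.0
```

```bash
python3 -c "
from h import *
go(.4775,-.3797,.06,92)"
```

```text
off [-12.11   7.9   18.42] spin -0.000 t 0.6 tcp [ 0.3592 -0.4629  0.2442] w 86.9 gf 0.0 F [0.2 0.1 0.1] j [-36.  18.  -5.  -0. -67. -52.]
```

Emit:
apply_moves(plan=[{"grip":1,"offset":[-3,2,4],"spin":0},{"grip":1,"offset":[-6,4,7.5],"spin":0},{"grip":1,"offset":[-9,6,11],"spin":0},{"grip":1,"offset":[-10.8,7.1,14],"spin":0},{"grip":1,"offset":[-10.8,7.1,16],"spin":0}])

```text
time_s: 1.1
tcp_pos: [0.4646, -0.3871, 0.0812]
ee_rot: [[-0.999, -0.039, -0.003], [-0.039, 0.999, 0.002], [0.003, 0.002, -1.0]]
wrist_force: [-0.4, -0.8, 1.0]
gripper_width: 0.997
gripper_force: 0.0
```

Emit:
apply_moves(plan=[{"grip":1,"offset":[0,0,2],"spin":0},{"grip":1,"offset":[0,0,2],"spin":0},{"grip":1,"offset":[0,0,2],"spin":0}])

```text
time_s: 1.4
tcp_pos: [0.4634, -0.3898, 0.0645]
ee_rot: [[-0.999, -0.036, -0.001], [-0.036, 0.999, 0.0], [0.001, 0.0, -1.0]]
wrist_force: [-0.5, -0.2, -0.3]
gripper_width: 0.999
gripper_force: 0.0
```

```bash
python3 -c "
from h import *
go(.4775,-.3797,.026,92)
c=cap('top','t1.png');i=c['img'][190:270,340:430];cv2.imwrite('pics/t1c.png',cv2.resize(i,None,fx=6,fy=6,interpolation=2))"
```

```text
off [-1.45  0.96  3.85] spin 0.001 t 1.4 tcp [ 0.4634 -0.3898  0.0645] w 86.9 gf 0.0 F [-0.5 -0.2 -0.3] j [-25.  30. -15.   0. -45. -63.]
```

Emit:
apply_moves(plan=[{"grip":1,"offset":[-1.45,0.95,0],"spin":0},{"grip":1,"offset":[-1.45,0.95,1.5],"spin":0},{"grip":1,"offset":[-1.45,0.95,3.0],"spin":0},{"grip":1,"offset":[-1.45,0.95,3.85],"spin":0},{"grip":1,"offset":[-1.45,0.95,3.85],"spin":0}])

```text
time_s: 1.95
tcp_pos: [0.4776, -0.3793, 0.0257]
ee_rot: [[-0.999, -0.036, -0.001], [-0.036, 0.999, 0.0], [0.001, 0.0, -1.0]]
wrist_force: [1.0, -0.1, -0.3]
gripper_width: 0.999
gripper_force: 0.0
```

Emit:
apply_moves(plan=[{"grip":0.8,"offset":[0,0,0],"spin":0},{"grip":0.6,"offset":[0,0,0],"spin":0},{"grip":0.6,"offset":[0,0,0],"spin":0},{"grip":0.6,"offset":[0,0,0],"spin":0},{"grip":0.6,"offset":[0,0,0],"spin":0}])

```text
time_s: 2.45
tcp_pos: [0.4779, -0.3798, 0.0267]
ee_rot: [[-0.999, -0.036, 0.001], [-0.036, 0.999, -0.0], [-0.001, -0.001, -1.0]]
wrist_force: [0.1, 0.6, 2.7]
gripper_width: 0.731
gripper_force: 30.0
```

```bash
python3 -c "
from h import *
go(.472,.058,.12,12.5)"
```

```text
off [-0.99 43.77 -9.36] spin 1.389 t 2.45 tcp [ 0.4779 -0.3798  0.0267] w 63.6 gf 30.0 F [0.1 0.6 2.7] j [-23.  34. -16.   0. -41. -65.]
```

Grip width of 63.6 mm confirms the axis. The last joint's range means turning +100°, i.e. spin -1.75.

Emit:
apply_moves(plan=[{"grip":0.6,"offset":[0,0,-4],"spin":0},{"grip":0.6,"offset":[0,0,-8],"spin":-0.1},{"grip":0.6,"offset":[0,2,-11],"spin":-0.25},{"grip":0.6,"offset":[0,6,-12],"spin":-0.4},{"grip":0.6,"offset":[0,10,-12],"spin":-0.55}])

```text
time_s: 2.95
tcp_pos: [0.4749, -0.2795, 0.1483]
ee_rot: [[-0.831, -0.557, 0.005], [-0.557, 0.831, -0.001], [-0.003, -0.004, -1.0]]
wrist_force: [0.7, 0.8, -0.7]
gripper_width: 0.731
gripper_force: 30.0
```

```bash
python3 -c "
from h import *
go(.472,.058,.14,12.5)"
```

```text
off [-18.54  28.2    0.78] spin -1.199 t 2.95 tcp [ 0.4749 -0.2795  0.1483] w 63.6 gf 30.0 F [ 0.7  0.8 -0.7] j [-14.  20. -18.   0. -52. -43.]
```

Emit:
apply_moves(plan=[{"grip":0.6,"offset":[-2.8,4.2,0],"spin":-0.15},{"grip":0.6,"offset":[-5.4,8.2,0],"spin":-0.29},{"grip":0.6,"offset":[-8.1,12.3,0],"spin":-0.43},{"grip":0.6,"offset":[-10.8,16.4,0],"spin":-0.57},{"grip":0.6,"offset":[-13.5,20.5,0],"spin":-0.71}])

```text
time_s: 3.45
tcp_pos: [0.4727, -0.0324, 0.1463]
ee_rot: [[-0.266, -0.964, 0.0], [-0.964, 0.266, 0.0], [-0.0, -0.0, -1.0]]
wrist_force: [1.6, 0.8, 1.0]
gripper_width: 0.736
gripper_force: 30.0
```

```bash
python3 -c "
from h import *
go(.472,.058,.12,12.5)"
```

```text
off [-8.7   2.47  2.63] spin -0.488 t 3.45 tcp [ 0.4727 -0.0324  0.1463] w 64.0 gf 30.0 F [1.6 0.8 1. ] j [ 16.  13. -28.  -0. -48. -31.]
```

Emit:
apply_moves(plan=[{"grip":0.6,"offset":[-4,1.2,0],"spin":-0.15},{"grip":0.6,"offset":[-8,2.3,0],"spin":-0.3},{"grip":0.6,"offset":[-8.7,2.5,1],"spin":-0.42},{"grip":0.6,"offset":[-8.7,2.5,2],"spin":-0.488},{"grip":0.6,"offset":[-8.7,2.5,2.5],"spin":-0.488}])

```text
time_s: 3.95
tcp_pos: [0.4721, 0.0566, 0.1203]
ee_rot: [[0.212, -0.977, -0.001], [-0.977, -0.212, -0.0], [0.0, 0.001, -1.0]]
wrist_force: [-0.3, -0.6, -0.4]
gripper_width: 0.727
gripper_force: 30.0
```

Emit:
apply_moves(plan=[{"grip":0.6,"offset":[0,0,0],"spin":0},{"grip":0.6,"offset":[0,0,0],"spin":0}])

```text
time_s: 4.15
tcp_pos: [0.4729, 0.0559, 0.1212]
ee_rot: [[0.21, -0.978, 0.0], [-0.978, -0.21, -0.0], [0.0, -0.0, -1.0]]
wrist_force: [0.7, -0.2, -0.1]
gripper_width: 0.731
gripper_force: 30.0
```

```bash
python3 -c "
from h import *
go(.472,.058,.039,12.5)"
```

```text
off [-0.23  0.05  8.22] spin -0.007 t 4.15 tcp [0.4729 0.0559 0.1212] w 63.6 gf 30.0 F [ 0.7 -0.2 -0.1] j [ 26.  16. -30.   0. -45. -14.]
```

Emit:
apply_moves(plan=[{"grip":0.6,"offset":[-0.2,0,3],"spin":0},{"grip":0.6,"offset":[-0.2,0,5.5],"spin":0},{"grip":0.6,"offset":[-0.2,0,7],"spin":0},{"grip":0.6,"offset":[-0.2,0,7.8],"spin":0},{"grip":0.6,"offset":[-0.2,0,8.25],"spin":0}])

```text
time_s: 4.65
tcp_pos: [0.4726, 0.058, 0.0384]
ee_rot: [[0.211, -0.978, 0.0], [-0.978, -0.211, -0.0], [0.0, -0.0, -1.0]]
wrist_force: [0.1, 0.5, -0.6]
gripper_width: 0.73
gripper_force: 30.0
```

Emit:
apply_moves(plan=[{"grip":0.6,"offset":[0,0,0],"spin":0},{"grip":0.6,"offset":[0,0,0.05],"spin":0},{"grip":0.78,"offset":[0,0,0.05],"spin":0},{"grip":0.95,"offset":[0,0,0.05],"spin":0},{"grip":1,"offset":[0,0,0.05],"spin":0}])

```text
time_s: 5.15
tcp_pos: [0.4726, 0.0584, 0.0385]
ee_rot: [[0.211, -0.977, 0.001], [-0.977, -0.211, 0.0], [-0.0, -0.001, -1.0]]
wrist_force: [-0.1, 0.8, -0.4]
gripper_width: 0.884
gripper_force: 0.0
```

Emit:
apply_moves(plan=[{"grip":1,"offset":[0,0,0],"spin":0},{"grip":1,"offset":[0,0,-4],"spin":0},{"grip":1,"offset":[0,0,-9],"spin":0},{"grip":1,"offset":[0,0,-14],"spin":0},{"grip":1,"offset":[0,0,-19],"spin":0}])

```text
time_s: 5.65
tcp_pos: [0.4718, 0.058, 0.2302]
ee_rot: [[0.211, -0.977, 0.0], [-0.977, -0.211, 0.0], [-0.0, -0.0, -1.0]]
wrist_force: [1.5, 0.7, -0.5]
gripper_width: 1.002
gripper_force: 0.0
```

```bash
python3 -c "
from h import *
go(.672,.086,.20,102.5)
c=cap('side','t2.png');i=c['img'][130:300,160:340];cv2.imwrite('pics/t2c.png',cv2.resize(i,None,fx=3,fy=3,interpolation=2))"
```

```text
off [  1.5  -20.16   3.02] spin 1.566 t 5.65 tcp [0.4718 0.058  0.2302] w 87.2 gf 0.0 F [ 1.5  0.7 -0.5] j [ 27.   8. -21.  -0. -61. -14.]
```

View pics/t2c.png

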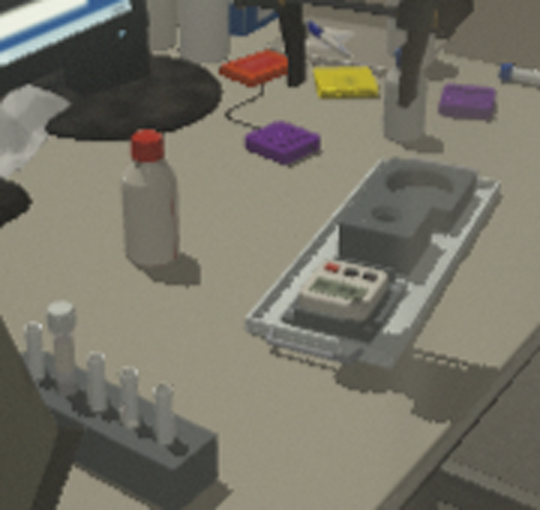

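The timer lies keys up in its dock (crop px 345,285). The red bottle (150,200) still stands where it was. The monitor's lower edge is at z≈0.19, x≥0.74, so I'll approach low with the closing line along world y (≈94°).

Emit:
apply_moves(plan=[{"grip":1,"offset":[0,-2,1],"spin":0.14},{"grip":1,"offset":[0,-4,2],"spin":0.28},{"grip":1,"offset":[0,-6,3],"spin":0.42},{"grip":1,"offset":[0,-8,4],"spin":0.56},{"grip":1,"offset":[0,-9,4],"spin":0.7}])

```text
time_s: 6.2
tcp_pos: [0.5606, 0.0773, 0.1858]
ee_rot: [[-0.473, -0.881, -0.003], [-0.881, 0.473, -0.001], [0.002, 0.002, -1.0]]
wrist_force: [0.3, -0.2, 0.0]
gripper_width: 1.002
gripper_force: 0.0
```

Emit:
apply_moves(plan=[{"grip":1,"offset":[0,0,1],"spin":0.14},{"grip":1,"offset":[0,0,2],"spin":0.28},{"grip":1,"offset":[0,0,2],"spin":0.42},{"grip":1,"offset":[0,0,2],"spin":0.56},{"grip":1,"offset":[0,0,2],"spin":0.7}])

```text
time_s: 6.7
tcp_pos: [0.5601, 0.0772, 0.1675]
ee_rot: [[-0.929, -0.369, -0.001], [-0.369, 0.929, -0.0], [0.001, 0.0, -1.0]]
wrist_force: [-0.2, 0.2, -0.2]
gripper_width: 1.0
gripper_force: 0.0
```

```bash
python3 -c "
from h import *
go(.672,.086,.165,94)"
```

```text
off [-10.73  -3.31   0.24] spin 0.308 t 6.7 tcp [0.5601 0.0772 0.1675] w 87.0 gf 0.0 F [-0.2  0.2 -0.2] j [ 24.  20. -14.  -0. -56. -93.]
```

Emit:
apply_moves(plan=[{"grip":1,"offset":[-2,-0.6,0],"spin":0.15},{"grip":1,"offset":[-5,-1.6,0],"spin":0.31},{"grip":1,"offset":[-8,-2.5,0],"spin":0.31},{"grip":1,"offset":[-10.7,-3.3,0],"spin":0.31},{"grip":1,"offset":[-10.7,-3.3,0],"spin":0.31}])

```text
time_s: 7.2
tcp_pos: [0.6744, 0.0869, 0.1664]
ee_rot: [[-0.997, -0.073, 0.0], [-0.073, 0.997, -0.0], [-0.0, -0.0, -1.0]]
wrist_force: [-0.9, -0.4, -0.5]
gripper_width: 1.002
gripper_force: 0.0
```

```bash
python3 -c "
from h import *
go(.672,.086,.088,94)
c=cap('top','t3.png');i=c['img'][110:220,150:290];cv2.imwrite('pics/t3c.png',cv2.resize(i,None,fx=5,fy=5,interpolation=2))"
```

```text
off [ 0.25 -0.07  7.84] spin 0.003 t 7.2 tcp [0.6744 0.0869 0.1664] w 87.2 gf 0.0 F [-0.9 -0.4 -0.5] j [  21.   31.    3.    0.  -62. -107.]
```

View pics/t3c.png

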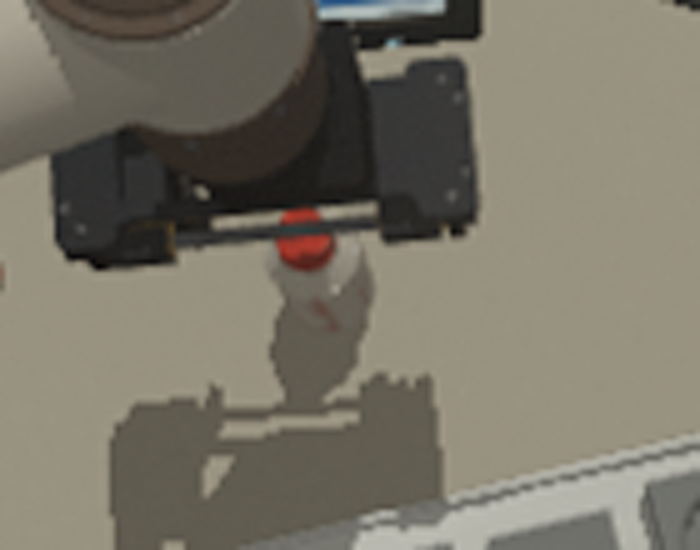

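The jaws straddle the red cap (crop px 305,240) and are clear of the monitor. Descending and gripping.

Emit:
apply_moves(plan=[{"grip":1,"offset":[0.2,-0.1,2],"spin":0},{"grip":1,"offset":[0.2,-0.1,4],"spin":0},{"grip":1,"offset":[0.2,-0.1,6],"spin":0},{"grip":1,"offset":[0.2,-0.1,7.8],"spin":0},{"grip":1,"offset":[0.2,-0.1,7.8],"spin":0}])

```text
time_s: 7.75
tcp_pos: [0.667, 0.085, 0.087]
ee_rot: [[-0.997, -0.073, -0.007], [-0.073, 0.997, -0.001], [0.007, -0.001, -1.0]]
wrist_force: [-1.0, -0.4, -0.0]
gripper_width: 0.998
gripper_force: 0.0
```

Emit:
apply_moves(plan=[{"grip":0.8,"offset":[0,0,0],"spin":0},{"grip":0.5,"offset":[0,0,0],"spin":0},{"grip":0.4,"offset":[0,0,0],"spin":0},{"grip":0.4,"offset":[0,0,0],"spin":0},{"grip":0.4,"offset":[0,0,0],"spin":0}])

```text
time_s: 8.25
tcp_pos: [0.6701, 0.0857, 0.0906]
ee_rot: [[-0.997, -0.074, 0.001], [-0.074, 0.997, 0.0], [-0.001, 0.0, -1.0]]
wrist_force: [0.2, 0.2, 2.0]
gripper_width: 0.629
gripper_force: 1.0
```

Emit:
apply_moves(plan=[{"grip":0.4,"offset":[0,0,-1.5],"spin":0},{"grip":0.4,"offset":[0.5,0,-4],"spin":0},{"grip":0.4,"offset":[3,0,-6.5],"spin":0},{"grip":0.4,"offset":[6.5,-1,-8],"spin":0},{"grip":0.4,"offset":[10,-3,-9.5],"spin":0}])

```text
time_s: 8.75
tcp_pos: [0.5716, 0.0487, 0.1865]
ee_rot: [[-0.997, -0.075, 0.001], [-0.075, 0.997, 0.001], [-0.001, 0.0, -1.0]]
wrist_force: [0.3, -0.2, -1.7]
gripper_width: 0.589
gripper_force: 29.9
```

```bash
python3 -c "
from h import *
go(.518,-.147,.18,94)"
```

```text
off [  6.82 -19.11   0.63] spin 0.006 t 8.75 tcp [0.5716 0.0487 0.1865] w 51.3 gf 29.9 F [ 0.3 -0.2 -1.7] j [  21.   20.  -12.   -0.  -58. -107.]
```

Emit:
apply_moves(plan=[{"grip":0.4,"offset":[1.5,-4,0],"spin":0},{"grip":0.4,"offset":[3,-8.5,0],"spin":0},{"grip":0.4,"offset":[5,-13,0],"spin":0},{"grip":0.4,"offset":[6.2,-17.5,0],"spin":0},{"grip":0.4,"offset":[6.8,-19.1,0],"spin":0}])

```text
time_s: 9.25
tcp_pos: [0.5173, -0.1504, 0.1861]
ee_rot: [[-0.998, -0.07, 0.0], [-0.07, 0.998, -0.0], [-0.0, -0.0, -1.0]]
wrist_force: [0.5, -0.2, -2.0]
gripper_width: 0.591
gripper_force: 29.9
```

Emit:
apply_moves(plan=[{"grip":0.4,"offset":[0,0,0],"spin":0},{"grip":0.4,"offset":[0,0,0],"spin":0}])

```text
time_s: 9.45
tcp_pos: [0.5187, -0.1474, 0.1857]
ee_rot: [[-0.997, -0.073, 0.001], [-0.073, 0.997, 0.0], [-0.001, 0.0, -1.0]]
wrist_force: [-0.2, 1.2, -1.3]
gripper_width: 0.592
gripper_force: 29.9
```

```bash
python3 -c "
from h import *
go(.518,-.147,.10,94)
c=cap('side','t4.png');i=c['img'][60:260,220:400];cv2.imwrite('pics/t4c.png',cv2.resize(i,None,fx=3,fy=3,interpolation=2))
W=world(c);y,x=np.mgrid[60:260,220:400];w=W[60:260,220:400].reshape(-1,3)
im=c['img'][60:260,220:400].reshape(-1,3).astype(int)
m=(np.hypot(w[:,0]-.518,w[:,1]+.147)<.04)&(w[:,2]>.06);p=w[m];print(len(p))
for lo in np.arange(.06,.24,.01):
    q=p[(p[:,2]>=lo)&(p[:,2]<lo+.01)]
    if len(q): print(round(lo,2),len(q),q.mean(0).round(3),np.ptp(q[:,:2],axis=0).round(3))
"
```

```text
off [0.07 0.04 8.57] spin 0.003 t 9.45 tcp [ 0.5187 -0.1474  0.1857] w 51.5 gf 29.9 F [-0.2  1.2 -1.3] j [  1.  17. -17.  -0. -57. -87.]
1871
0.09 23 [ 0.513 -0.127  0.098] [0.046 0.023]
0.1 56 [ 0.512 -0.128  0.105] [0.045 0.037]
0.11 57 [ 0.513 -0.127  0.115] [0.048 0.036]
0.12 55 [ 0.512 -0.128  0.125] [0.047 0.035]
0.13 55 [ 0.512 -0.128  0.135] [0.042 0.034]
0.14 57 [ 0.512 -0.129  0.145] [0.045 0.037]
0.15 56 [ 0.512 -0.129  0.155] [0.045 0.035]
0.16 52 [ 0.509 -0.129  0.165] [0.046 0.073]
0.17 66 [ 0.511 -0.127  0.175] [0.048 0.07 ]
0.18 70 [ 0.509 -0.136  0.185] [0.028 0.071]
0.19 54 [ 0.512 -0.137  0.195] [0.022 0.076]
0.2 52 [ 0.512 -0.137  0.205] [0.022 0.076]
0.21 30 [ 0.511 -0.148  0.214] [0.023 0.077]
0.22 3 [ 0.51  -0.183  0.225] [0.002 0.004]
0.23 3 [ 0.519 -0.179  0.238] [0.008 0.002]
```

View pics/t4c.png

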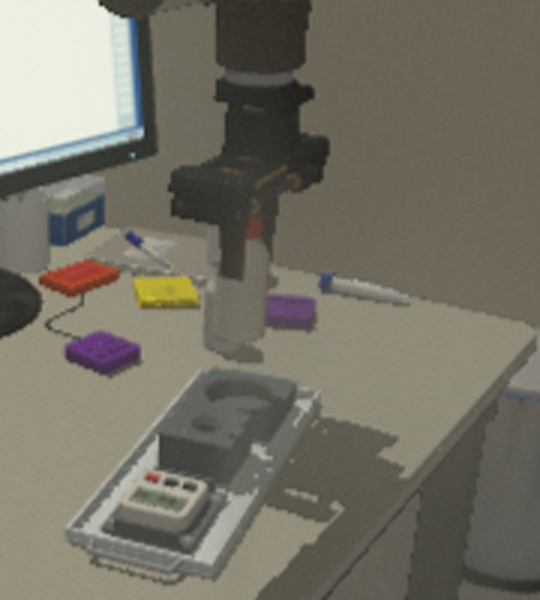

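The bottle hangs upright (crop px 240,300) over the socket, with its underside at about 0.096. Lowering it.

Emit:
apply_moves(plan=[{"grip":0.4,"offset":[0.1,0,2.5],"spin":0},{"grip":0.4,"offset":[0.1,0,5],"spin":0},{"grip":0.4,"offset":[0.1,0,7],"spin":0},{"grip":0.4,"offset":[0.1,0,8],"spin":0},{"grip":0.4,"offset":[0.1,0,8.3],"spin":0}])

```text
time_s: 10.0
tcp_pos: [0.5183, -0.1457, 0.1032]
ee_rot: [[-0.997, -0.076, -0.001], [-0.076, 0.997, 0.0], [0.001, 0.0, -1.0]]
wrist_force: [-6.9, 8.4, 19.4]
gripper_width: 0.595
gripper_force: 30.0
```

Emit:
apply_moves(plan=[{"grip":0.4,"offset":[0,0,0],"spin":0},{"grip":0.4,"offset":[0,0,0],"spin":0}])

```text
time_s: 10.2
tcp_pos: [0.5188, -0.1462, 0.1033]
ee_rot: [[-0.997, -0.075, 0.002], [-0.075, 0.997, 0.0], [-0.002, 0.0, -1.0]]
wrist_force: [-0.2, 3.7, 5.1]
gripper_width: 0.591
gripper_force: 30.0
```

```bash
python3 -c "
from h import *
go(.518,-.147,.1005,94)"
```

```text
off [ 0.09 -0.08  0.28] spin 0.006 t 10.2 tcp [ 0.5188 -0.1462  0.1033] w 51.5 gf 30.0 F [-0.2  3.7  5.1] j [  2.  22. -22.  -0. -45. -87.]
```

Contact is felt at floor height. Releasing and going up.

Emit:
apply_moves(plan=[{"grip":0.65,"offset":[0,0,0],"spin":0},{"grip":0.8,"offset":[0,0,0],"spin":0},{"grip":1,"offset":[0,0,0],"spin":0},{"grip":1,"offset":[0,0,0],"spin":0},{"grip":1,"offset":[0,0,0],"spin":0}])

```text
time_s: 10.7
tcp_pos: [0.5176, -0.1476, 0.1019]
ee_rot: [[-0.997, -0.073, -0.0], [-0.073, 0.997, -0.0], [0.0, -0.0, -1.0]]
wrist_force: [0.4, -0.1, -0.4]
gripper_width: 0.926
gripper_force: 0.0
```

Emit:
apply_moves(plan=[{"grip":1,"offset":[0,0,-2],"spin":0},{"grip":1,"offset":[0,0,-5],"spin":0},{"grip":1,"offset":[0,0,-9],"spin":0},{"grip":1,"offset":[0,0,-13],"spin":0},{"grip":1,"offset":[0,4,-15],"spin":0}])

```text
time_s: 11.2
tcp_pos: [0.5164, -0.1097, 0.2557]
ee_rot: [[-0.998, -0.069, 0.006], [-0.069, 0.998, -0.001], [-0.006, -0.002, -1.0]]
wrist_force: [1.2, 0.4, -0.6]
gripper_width: 0.999
gripper_force: 0.0
```

```bash
python3 -c "
from h import *
go(.545,.3217,.20,90)
c=cap('side');W=world(c).reshape(-1,3)
m=(np.hypot(W[:,0]-.518,W[:,1]+.147)<.04)&(W[:,2]>.04)&(W[:,2]<.15);p=W[m]
for lo in np.arange(.04,.15,.01):
    q=p[(p[:,2]>=lo)&(p[:,2]<lo+.01)]
    if len(q): print(round(lo,2),len(q),q.mean(0).round(3))
m=(np.hypot(W[:,0]-.545,W[:,1]-.32)<.02)&(W[:,2]>.05)&(W[:,2]<.15);p=W[m]
for lo in np.arange(.05,.15,.01):
    q=p[(p[:,2]>=lo)&(p[:,2]<lo+.01)]
    if len(q): print(round(lo,2),len(q),q.mean(0).round(3))
"
```

```text
off [-5.8  42.85  5.53] spin 0.069 t 11.2 tcp [ 0.5164 -0.1097  0.2557] w 86.9 gf 0.0 F [ 1.2  0.4 -0.6] j [  6.  12. -12.   0. -65. -92.]
0.04 48 [ 0.512 -0.127  0.045]
0.05 52 [ 0.512 -0.127  0.055]
0.06 57 [ 0.514 -0.126  0.065]
0.07 50 [ 0.509 -0.128  0.075]
0.08 52 [ 0.512 -0.126  0.085]
0.09 64 [ 0.513 -0.128  0.095]
0.1 61 [ 0.515 -0.133  0.105]
0.11 34 [ 0.517 -0.134  0.115]
0.12 31 [ 0.517 -0.135  0.125]
0.13 45 [ 0.519 -0.14   0.135]
0.05 22 [0.54  0.328 0.055]
0.06 23 [0.539 0.329 0.065]
0.07 29 [0.54  0.328 0.075]
0.08 25 [0.54  0.329 0.085]
0.09 30 [0.538 0.329 0.097]
0.1 35 [0.538 0.33  0.106]
0.11 33 [0.543 0.325 0.111]
```

Bottle stands upright in the socket, top at 0.135. On to the tube.

Emit:
apply_moves(plan=[{"grip":1,"offset":[-0.7,5,0],"spin":0.03},{"grip":1,"offset":[-1.4,10,0],"spin":0.069},{"grip":1,"offset":[-2,15,0],"spin":0.069},{"grip":1,"offset":[-2.7,20,0],"spin":0.069},{"grip":1,"offset":[-3.4,25,0],"spin":0.069}])

```text
time_s: 11.75
tcp_pos: [0.5297, 0.1439, 0.2521]
ee_rot: [[-1.0, -0.005, 0.0], [-0.005, 1.0, -0.0], [-0.0, -0.0, -1.0]]
wrist_force: [1.0, -0.6, 0.1]
gripper_width: 0.999
gripper_force: 0.0
```

```bash
python3 -c "
from h import *
go(.545,.3217,.17,90)"
```

```text
off [-1.61 17.77  8.21] spin 0.005 t 11.75 tcp [0.5297 0.1439 0.2521] w 86.9 gf 0.0 F [ 1.  -0.6  0.1] j [  32.   14.  -10.    0.  -66. -122.]
```

Emit:
apply_moves(plan=[{"grip":1,"offset":[-0.4,4.5,1],"spin":0},{"grip":1,"offset":[-0.8,9,3],"spin":0},{"grip":1,"offset":[-1.2,13.5,5],"spin":0},{"grip":1,"offset":[-1.6,17,7],"spin":0},{"grip":1,"offset":[-1.6,17.8,8],"spin":0}])

```text
time_s: 12.25
tcp_pos: [0.5445, 0.323, 0.169]
ee_rot: [[-1.0, -0.008, -0.002], [-0.008, 1.0, -0.002], [0.002, -0.002, -1.0]]
wrist_force: [-0.5, 0.7, 0.2]
gripper_width: 0.995
gripper_force: 0.0
```

Emit:
apply_moves(plan=[{"grip":1,"offset":[0,0,0],"spin":0},{"grip":1,"offset":[0,0,0],"spin":0}])

```text
time_s: 12.45
tcp_pos: [0.5453, 0.3193, 0.1723]
ee_rot: [[-1.0, -0.005, -0.0], [-0.005, 1.0, -0.001], [0.0, -0.001, -1.0]]
wrist_force: [-0.6, -0.1, -0.9]
gripper_width: 1.0
gripper_force: 0.0
```

```bash
python3 -c "
from h import *
go(.5445,.3217,.104,90)
c=cap('top');i=c['img'][170:280,80:200];cv2.imwrite('pics/t5c.png',cv2.resize(i,None,fx=5,fy=5,interpolation=2))"
```

```text
off [0.08 0.24 6.83] spin 0.005 t 12.45 tcp [0.5453 0.3193 0.1723] w 87.0 gf 0.0 F [-0.6 -0.1 -0.9] j [  45.   26.   -4.    0.  -60. -135.]
```

View pics/t5c.png

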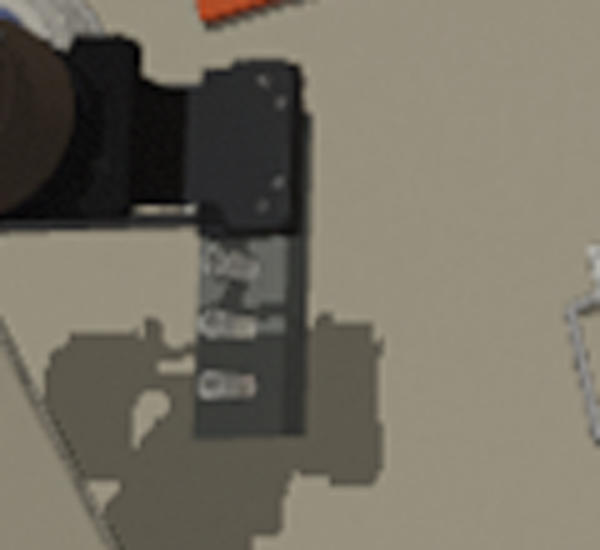

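The gripper sits above the tube with plain tubes visible at (230,262), (230,323) and (230,385). Descend onto the cap.

Emit:
apply_moves(plan=[{"grip":1,"offset":[0.1,0.2,2],"spin":0},{"grip":1,"offset":[0.1,0.2,4],"spin":0},{"grip":1,"offset":[0.1,0.2,6],"spin":0},{"grip":1,"offset":[0.1,0.2,6.8],"spin":0},{"grip":1,"offset":[0.1,0.2,6.8],"spin":0}])

```text
time_s: 13.0
tcp_pos: [0.5442, 0.3209, 0.1041]
ee_rot: [[-1.0, -0.003, -0.001], [-0.003, 1.0, -0.001], [0.001, -0.001, -1.0]]
wrist_force: [-0.6, 0.0, 0.7]
gripper_width: 0.999
gripper_force: 0.0
```

Emit:
apply_moves(plan=[{"grip":0.6,"offset":[0,0,0],"spin":0},{"grip":0.3,"offset":[0,0,0],"spin":0},{"grip":0.1,"offset":[0,0,0],"spin":0},{"grip":0.1,"offset":[0,0,0],"spin":0},{"grip":0.1,"offset":[0,0,0],"spin":0}])

```text
time_s: 13.5
tcp_pos: [0.5443, 0.3223, 0.1044]
ee_rot: [[-1.0, -0.005, 0.0], [-0.005, 1.0, 0.0], [-0.0, 0.0, -1.0]]
wrist_force: [0.4, 0.5, -0.6]
gripper_width: 0.635
gripper_force: 0.0
```

Emit:
apply_moves(plan=[{"grip":0.1,"offset":[0,0,0],"spin":0},{"grip":0.1,"offset":[0,0,0],"spin":0},{"grip":0.1,"offset":[0,0,0],"spin":0},{"grip":0.1,"offset":[0,0,0],"spin":0}])

```text
time_s: 13.9
tcp_pos: [0.5442, 0.3222, 0.104]
ee_rot: [[-1.0, -0.005, -0.0], [-0.005, 1.0, -0.0], [0.0, -0.0, -1.0]]
wrist_force: [-0.4, 0.2, -1.0]
gripper_width: 0.263
gripper_force: 0.0
```

Emit:
apply_moves(plan=[{"grip":0.1,"offset":[0,0,0],"spin":0},{"grip":0.1,"offset":[0,0,0],"spin":0},{"grip":0.1,"offset":[0,0,0],"spin":0}])

```text
time_s: 14.2
tcp_pos: [0.5442, 0.3222, 0.104]
ee_rot: [[-1.0, -0.005, -0.0], [-0.005, 1.0, 0.0], [0.0, 0.0, -1.0]]
wrist_force: [-0.0, 0.3, -0.7]
gripper_width: 0.205
gripper_force: 30.0
```

Emit:
apply_moves(plan=[{"grip":0.1,"offset":[0,0,-2],"spin":0},{"grip":0.1,"offset":[0,0,-4],"spin":0},{"grip":0.1,"offset":[0,0,-7],"spin":0},{"grip":0.1,"offset":[0,0,-11],"spin":0},{"grip":0.1,"offset":[0,0,-13],"spin":0}])

```text
time_s: 14.7
tcp_pos: [0.5453, 0.3228, 0.238]
ee_rot: [[-1.0, -0.005, 0.005], [-0.005, 1.0, 0.003], [-0.005, 0.003, -1.0]]
wrist_force: [0.5, 0.4, 0.8]
gripper_width: 0.203
gripper_force: 30.0
```

```bash
python3 -c "
from h import *
go(.4945,-.0445,.235,90)"
```

```text
off [  5.27 -36.7    0.17] spin 0.005 t 14.7 tcp [0.5453 0.3228 0.238 ] w 17.7 gf 30.0 F [0.5 0.4 0.8] j [  45.   23.    1.    0.  -68. -135.]
```

Emit:
apply_moves(plan=[{"grip":0.1,"offset":[0.7,-5,0],"spin":0},{"grip":0.1,"offset":[1.4,-10,0],"spin":0},{"grip":0.1,"offset":[2.1,-15,0],"spin":0},{"grip":0.1,"offset":[2.8,-20,0],"spin":0},{"grip":0.1,"offset":[3.5,-25,0],"spin":0}])

```text
time_s: 15.2
tcp_pos: [0.51, 0.0726, 0.2343]
ee_rot: [[-1.0, -0.005, 0.0], [-0.005, 1.0, 0.0], [-0.0, 0.0, -1.0]]
wrist_force: [0.9, -1.0, -0.4]
gripper_width: 0.203
gripper_force: 30.0
```

```bash
python3 -c "
from h import *
go(.4945,-.0445,.20,90)"
```

```text
off [  1.61 -11.7    3.42] spin 0.005 t 15.2 tcp [0.51   0.0726 0.2343] w 17.7 gf 30.0 F [ 0.9 -1.  -0.4] j [  26.   12.  -16.    0.  -62. -116.]
```

Emit:
apply_moves(plan=[{"grip":0.1,"offset":[0.6,-4,0],"spin":0},{"grip":0.1,"offset":[1.2,-8,0],"spin":0},{"grip":0.1,"offset":[1.6,-11.5,1],"spin":0},{"grip":0.1,"offset":[1.6,-11.7,3],"spin":0},{"grip":0.1,"offset":[1.6,-11.7,4.4],"spin":0}])

```text
time_s: 15.7
tcp_pos: [0.4945, -0.044, 0.1893]
ee_rot: [[-1.0, -0.002, -0.0], [-0.002, 1.0, 0.0], [0.0, 0.0, -1.0]]
wrist_force: [-0.2, 0.7, -0.4]
gripper_width: 0.202
gripper_force: 30.0
```

Emit:
apply_moves(plan=[{"grip":0.1,"offset":[0,0,0],"spin":0},{"grip":0.1,"offset":[0,0,0],"spin":0},{"grip":0.1,"offset":[0,0,0],"spin":0}])

```text
time_s: 16.0
tcp_pos: [0.4959, -0.0423, 0.191]
ee_rot: [[-1.0, -0.005, 0.002], [-0.005, 1.0, 0.0], [-0.002, 0.0, -1.0]]
wrist_force: [-0.2, -0.3, 0.2]
gripper_width: 0.206
gripper_force: 30.0
```

```bash
python3 -c "
from h import *
go(.4945,-.0445,.113,90)
c=cap('side');W=world(c).reshape(-1,3)
i=c['img'][100:250,220:360];cv2.imwrite('pics/t6c.png',cv2.resize(i,None,fx=4,fy=4,interpolation=2))
m=(np.hypot(W[:,0]-.4945,W[:,1]+.0445)<.03)&(W[:,2]>.055)&(W[:,2]<.2);p=W[m]
for lo in np.arange(.05,.2,.01):
    q=p[(p[:,2]>=lo)&(p[:,2]<lo+.01)]
    if len(q): print(round(lo,2),len(q),q.mean(0).round(3))
"
```

```text
off [ 0.16 -0.22  7.8 ] spin 0.005 t 16.0 tcp [ 0.4959 -0.0423  0.191 ] w 17.9 gf 30.0 F [-0.2 -0.3  0.2] j [  14.   12.  -22.    0.  -56. -104.]
0.09 9 [ 0.493 -0.037  0.096]
0.1 19 [ 0.494 -0.035  0.106]
0.11 14 [ 0.494 -0.036  0.115]
0.12 18 [ 0.493 -0.036  0.125]
0.13 16 [ 0.492 -0.036  0.135]
0.14 17 [ 0.492 -0.036  0.145]
0.15 16 [ 0.493 -0.036  0.155]
0.16 17 [ 0.493 -0.037  0.165]
0.17 46 [ 0.491 -0.035  0.175]
0.18 48 [ 0.491 -0.033  0.185]
0.19 52 [ 0.491 -0.035  0.195]
```

View pics/t6c.png

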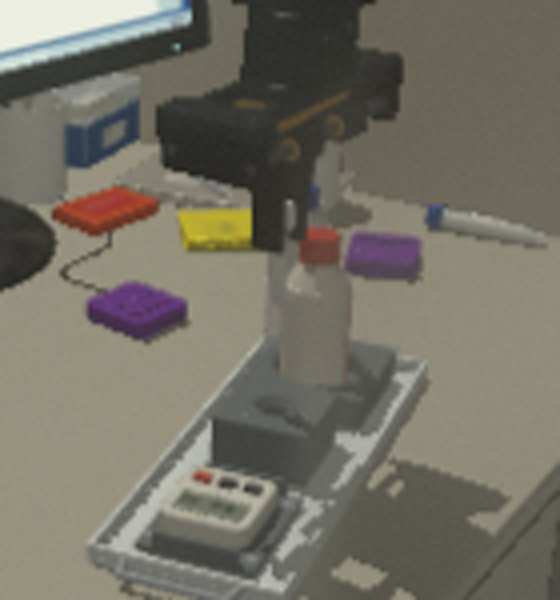

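Tube hangs vertical (crop px 278,290), about 2 mm off the hole axis. Correcting and lowering.

Emit:
apply_moves(plan=[{"grip":0.1,"offset":[0.15,-0.2,0.5],"spin":0},{"grip":0.1,"offset":[0.15,-0.2,2.5],"spin":0},{"grip":0.1,"offset":[0.15,-0.2,4.5],"spin":0},{"grip":0.1,"offset":[0.15,-0.2,6.5],"spin":0},{"grip":0.1,"offset":[0.15,-0.2,7.5],"spin":0}])

```text
time_s: 16.55
tcp_pos: [0.4928, -0.0447, 0.1136]
ee_rot: [[-1.0, -0.005, -0.002], [-0.005, 1.0, -0.0], [0.002, -0.0, -1.0]]
wrist_force: [-0.0, 0.1, -0.1]
gripper_width: 0.197
gripper_force: 30.0
```

Emit:
apply_moves(plan=[{"grip":0.1,"offset":[0,0,0.2],"spin":0},{"grip":0.1,"offset":[0,0,0.4],"spin":0},{"grip":0.1,"offset":[0,0,0.4],"spin":0}])

```text
time_s: 16.85
tcp_pos: [0.4943, -0.0445, 0.1117]
ee_rot: [[-1.0, -0.005, 0.001], [-0.005, 1.0, 0.0], [-0.001, 0.0, -1.0]]
wrist_force: [0.6, 1.4, -0.7]
gripper_width: 0.201
gripper_force: 30.0
```

No contact force yet, so the tube is in the hole. Last 2 mm, then release fully and rise.

Emit:
apply_moves(plan=[{"grip":0.1,"offset":[0,0,0.2],"spin":0},{"grip":0.1,"offset":[0,0,0.2],"spin":0},{"grip":0.4,"offset":[0,0,0.2],"spin":0},{"grip":0.6,"offset":[0,0,0.2],"spin":0},{"grip":0.6,"offset":[0,0,0.2],"spin":0}])

```text
time_s: 17.35
tcp_pos: [0.4939, -0.0447, 0.1092]
ee_rot: [[-1.0, -0.005, 0.0], [-0.005, 1.0, 0.0], [-0.0, 0.0, -1.0]]
wrist_force: [-0.2, 0.2, 0.1]
gripper_width: 0.393
gripper_force: 0.0
```

Emit:
apply_moves(plan=[{"grip":0.6,"offset":[0,0,0],"spin":0},{"grip":0.6,"offset":[0,0,0],"spin":0},{"grip":0.6,"offset":[0,0,0],"spin":0}])

```text
time_s: 17.65
tcp_pos: [0.4938, -0.0447, 0.109]
ee_rot: [[-1.0, -0.005, -0.0], [-0.005, 1.0, -0.0], [0.0, -0.0, -1.0]]
wrist_force: [-0.1, -0.5, -0.5]
gripper_width: 0.579
gripper_force: 0.0
```

Emit:
apply_moves(plan=[{"grip":0.6,"offset":[0,0,-2],"spin":0},{"grip":0.6,"offset":[0,0,-5],"spin":0},{"grip":0.6,"offset":[0,0,-9],"spin":0},{"grip":0.6,"offset":[0,0,-13],"spin":0},{"grip":0.6,"offset":[0,0,-15],"spin":0}])

```text
time_s: 18.15
tcp_pos: [0.4951, -0.0446, 0.263]
ee_rot: [[-1.0, -0.005, 0.006], [-0.005, 1.0, 0.0], [-0.006, 0.0, -1.0]]
wrist_force: [0.6, -0.1, 0.1]
gripper_width: 0.6
gripper_force: 0.0
```

Emit:
apply_moves(plan=[{"grip":0.6,"offset":[3,-5,0],"spin":0},{"grip":0.6,"offset":[6,-10,0],"spin":0},{"grip":0.6,"offset":[9,-14,0],"spin":0},{"grip":0.6,"offset":[10,-18,0],"spin":0},{"grip":0.6,"offset":[10,-22,0],"spin":0}])

```text
time_s: 18.65
tcp_pos: [0.3927, -0.2663, 0.2598]
ee_rot: [[-1.0, -0.005, 0.001], [-0.005, 1.0, 0.0], [-0.001, 0.0, -1.0]]
wrist_force: [0.9, 0.8, 0.2]
gripper_width: 0.601
gripper_force: 0.0
```

```bash
python3 -c "
from h import *
go(0,0,0)
c=cap('side');W=world(c).reshape(-1,3)
i=c['img'][130:300,160:370];cv2.imwrite('pics/t7c.png',cv2.resize(i,None,fx=3.5,fy=3.5,interpolation=2))
m=(np.hypot(W[:,0]-.4945,W[:,1]+.0445)<.03)&(W[:,2]>.055)&(W[:,2]<.2);p=W[m]
for lo in np.arange(.05,.2,.01):
    q=p[(p[:,2]>=lo)&(p[:,2]<lo+.01)]
    if len(q): print(round(lo,2),len(q),q.mean(0).round(3),q[:,2].max().round(4))
t=cap('top','t7t.png');w=world(t)[215:270,195:250].reshape(-1,3);q=w[(w[:,2]>.024)&(w[:,2]<.038)&(abs(w[:,1]-.058)<.042)];print('timer',len(q),cv2.minAreaRect(q[:,:2].astype(np.float32)*1000),q.mean(0).round(4))
"
```

```text
off [39.16 26.83 25.93] t 18.65 tcp [ 0.3927 -0.2663  0.2598] w 52.3 gf 0.0 F [0.9 0.8 0.2] j [-14.   6. -18.  -0. -65. -75.]
0.05 7 [ 0.49  -0.039  0.057] 0.0592
0.06 17 [ 0.49  -0.038  0.065] 0.07
0.07 15 [ 0.489 -0.038  0.076] 0.08
0.08 16 [ 0.491 -0.038  0.085] 0.0889
0.09 14 [ 0.491 -0.038  0.094] 0.0976
0.1 24 [ 0.49  -0.037  0.105] 0.1091
0.11 33 [ 0.491 -0.04   0.114] 0.1172
timer 549 ((474.4671630859375, 59.10318374633789), (63.40232849121094, 92.37186431884766), 11.232036590576172) [0.4747 0.0557 0.0278]
```

View pics/t7c.png

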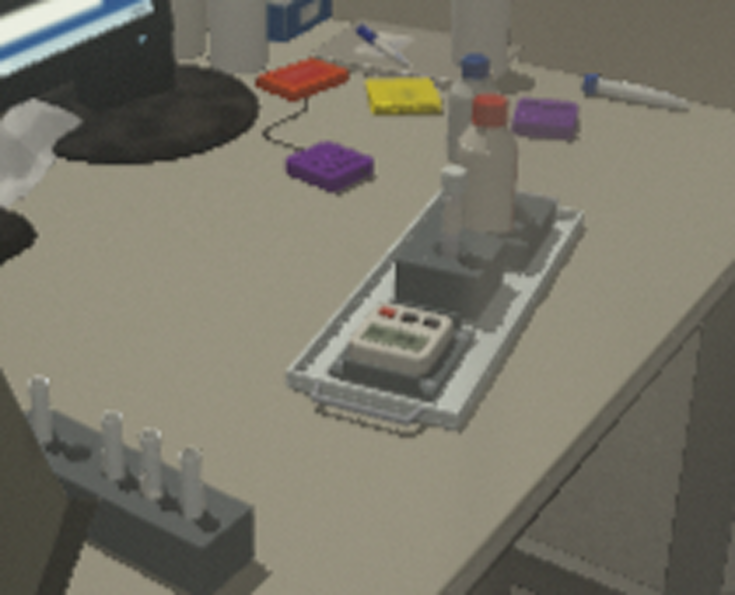

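All is in place: timer in the dock (400,335), tube upright in the block (453,215) with its top at 0.116, bottle in the socket (490,165). The short bottle and four plain tubes are untouched. Handing in.

```bash
python3 -c "
from h import *
print(r.finish_job())"
```

```text
the job is handed in; nothing more can be done
None
```

I packed the tall bottle, the capped tube and the timer in the tray and handed the job in at about 19 s of the 104 s allowed; the final pictures showed all three seated and the short bottle and plain tubes still in place, but the hand-in returned no verdict.

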